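# Rehang the paste tray on the latching hook

## Task

Take the loaded tray off the open double hook and, without setting it down on the way, hang it on the other stand's double hook, the one with the sprung latch: feel the bar down through the latch until it rests on the bottom of the hook and the latch has sprung shut above it, then let go. Keep the tray level so that the jar and the weight stay in it, never force the tray against either stand (stay under 25 N), and leave the other things on the bench where they are.

Things in the scene. Friction and masses are not known exactly. Their poses are not given: they have to be found in the camera images.
- tray_grip (a point): Centre of the tray's grasping tab: an upright wooden block 12 mm thick (along the tray's x), 36 mm wide (y) and 75 mm tall, standing on the middle of the hanging bar; this point is 62 mm above the bar's axis and 13 mm below the tab's top. Grasp it from above with the fingers closing along the tray's x.
- tray_bar (a point): Middle of the tray's hanging bar: round steel, 8 mm diameter, 158 mm long along the tray's y (axes are the tray's, z up when level). An upright strap 16 mm wide (x), 4 mm thick joins each end (y = -77 and +77 mm) to the tray. A hook's prongs pass under the bar between the straps and the tab.
- tray_under (a point): Centre of the underside of the tray, 160 mm below the bar's axis: open aluminium box 90 (x) by 150 (y) by 35 mm. Tray about 0.4 kg, contents 0.23 kg; the tray's mass varies by a third.
- jar_mid (a point): Centre of a glass jar with white lid, 44 mm diameter, 48 mm tall, standing loose in the +y half of the tray; it must stay in there.
- weight_mid (a point): Centre of a small steel block 45 x 35 x 22 mm lying loose in the -y half of the tray; it must stay in there.
- open_stand: The open stand, where the tray hangs at first. Origin on the table straight under its hook; x from the hook back to the post, y left, z up. Two J-shaped steel prongs 12 mm wide, at y = -32 and +32 mm; throat x = -9 to +9 mm, floor 201 mm above the table (bar's axis 205 mm), floor 8 mm thick; tips and back walls 8 mm thick, up to 221 mm. Nothing closes it.
- open_post (a point): Foot of the open stand's post (18 mm diameter, 225 mm tall, 75 mm behind the hook; a crosspiece at its top carries the prongs). To unhook: lift the tray 30 mm or more, then draw it forward (away from the post) at least 60 mm before going sideways, or the straps hit the prongs.
- latch_stand: The latch stand, where the tray must hang; axes and prongs as the open stand. Throat x = -12 to +16 mm. At mid-height its floor is 201 mm above the table (hanging bar's axis 205 mm) and its tips and back walls, 8 mm thick, reach 236 mm. But the whole head (prongs and latch) is clamped up to 22 mm higher or lower: NOT in the measured pose, to be felt (or seen).
- latch_post (a point): Foot of the latch stand's post (as the open stand's, 75 mm behind the hook). Bring the tray from the front (the side away from the post) with its bar higher than the tips, so that the prongs pass between bar and tray, then lower the bar into the throat at x = -5 to +2 mm.
- latch (a joint): Sprung latch, rad, 0 = shut, 1.5 most. Two flat fingers 23 mm long, one across each throat, hinged at the back wall 24 mm above the seated bar's axis. The bar coming down swings them down and back (5 to 12 N on top of the tray's weight, over some 20 mm); in about its last 5 mm they spring shut above it and the push falls until the bar meets the rigid floor.
- spray_mid (a point): Middle of a white spray bottle standing on the bench, 52 mm diameter, 150 mm tall; leave it alone.
- cup_mid (a point): Middle of a white ceramic cup, 68 mm diameter, 70 mm tall; leave it alone.
- brush_mid (a point): Middle of a brush lying on the bench, under 30 mm tall; leave it alone.
- press_weight_mid (a point): Middle of a dark steel pressing weight, 100 x 50 x 35 mm, lying on the bench; leave it alone.

How it is judged:
By the outcome, as a careful person would: the job done as asked, in the order asked, and still so for the second after the job is handed in, with the robot touching nothing.
It also fails if it takes over 59 s, if anything falls off the work surface, if the arm or the gripper's body presses on something with over 40 N, if the wrist force passes 120 N, or if a joint passes its speed limit or range.

## Robot

A 6-joint arm with a two-finger parallel gripper is mounted at the origin on the work surface. World frame = base frame: x ahead of the robot, y to its left, z up, the work surface at z = 0. Lengths are in m, angles in rad, forces in N, time in s.
With the tool pointing down it reaches from about 0.375 to 0.9 m from the base axis. Payload 3.1 kg.
Tool frame: the origin (TCP) lies at the very end of the fingers, on their centre line; the grasp point (between the pads) lies 19 mm behind it; z points along the fingers, y is the direction in which the jaws open and shut (so a half turn about z gives the same grasp; the last joint's range is limited). The gripper opens to 85 mm and grips with 20 to 120 N. Pads are 22 mm wide; open, the fingers measure 114 mm over their backs; the gripper's body (76 mm by 85 mm) begins 54 mm behind the grasp point. The pads swing forward as they close: fully open they stand 13 mm farther back than shut.
Start: joints at [-1.343, 0.527, 1.433, -0, 1.181, -0.178], TCP at [0.247, -0.574, 0.199] pointing down, gripper open.
Joint ranges: [-3.08, 3.08], [-0.75, 2.2], [0.22, 2.44], [-1.43, 4.57], [0, 2.65], [-2.85, 2.85]. Speed limits (rad/s): [2.79, 2.79, 3.14, 3.14, 3.14, 3.14].

## Interface

Orientations are given as a unit quaternion [x, y, z, w].
In Python, from station import manip gives the robot as it stands.
- The arm moves only by the tool send_rows, never from a script. Its argument "motion" is a list of rows, each an object with "gripper": the finger opening in mm, from 0 to 85.4; "travel": the shift along the tool's x, y, z in mm, a list of three; "rotation": the turn, a rotation vector about the tool's x, y, z in degrees, a list of three. In form: [{"gripper": gripper, "travel": [x, y, z], "rotation": [ax, ay, az]}, ...]. A call has 1 to 12 rows; each row shifts and turns the commanded pose from where the row before left it, along the tool's axes as they then stand; what a row does not reach is not made up. A row lasts 1/12 s, in which the tool goes at most 41.7 mm and 7.16 degrees, less where a joint would pass 70% of its speed; a pose out of reach is approached as far as the arm can. A call is refused whole if a number of a shift passes 41.7 or a number of a turn 7.16, either way. A call with a gripper value outside its range is refused whole. The fingers move at their own pace and stop on an object; "newtons" is the grip in N (left out, the last holds). Time passes only in rows, so rows that do not move let the fingers close. It gives the time, the measured TCP pose, the force and the opening at its end, in the units of the state.
- manip.sense(): the state, without advancing time (a new reading comes with each control period).
- manip.snapshot(name): name is "side" or "top" or "wrist"; returns the picture (480x640x3 uint8, red, green, blue); there is no depth.
- manip.calibration(name): a dict with "fx", "fy", "cx", "cy" (pixels), "cam_to_world" (4x4, takes a point from camera to world coordinates). Camera axes: x right, y down, z forward; pixel columns grow to the right and rows downward; lengths in m; the calibration is good to about 2 mm. The wrist camera is an equidistant fisheye: a pixel r from the principal point sees the ray r / f radians off the axis. A picture is of the moment at which its call begins: read the wrist's pose just before it. calibration takes no time and is no camera call; for the wrist camera it gives the pose at the moment of the call.
- manip.sign_off(): hands the job in, once; it reports no verdict.
The state is a dict: "t": time; "q": joint angles; "qd": joint speeds; "tau": joint torques, N m; "tcp_pos": TCP position; "tool_rot": TCP orientation; "force": force on the tool from outside, world axes, zero at the start; "ft_torque": the same for the moment, N m; "finger_gap": opening from 0.0 (shut) to 1.0 (fully open).
Only numpy, scipy, OpenCV 4.12 (cv2) and the standard library are available. Lean on these libraries where they do the work, as an engineer would, in place of code of your own. Each camera call takes 0.05 s, during which the arm holds its last target. There are 200 camera calls.

## Working session

There is one attempt and no reset: what is moved stays moved. The work goes in short steps, Python scripts to look and compute and a tool call to move; the robot and the scene stay as the last step left them, time stands still between calls to the robot, and variables do not carry over. Pictures are saved under pics/ and viewed, about 8 in all and at most 12, crops included, and the job is handed in when it is done.

Besides the shell and the picture viewer there is one more tool, called after "Call:" as a command line: name --argument value ..., lists and objects as JSON in quotes. send_rows: Moves the arm, as the interface text tells. Its arguments: {"type":"object","properties":{"motion":{"type":"array","items":{"type":"object","properties":{"gripper":{"type":"number"},"travel":{"type":"array","items":{"type":"number"}},"rotation":{"type":"array","items":{"type":"number"}}}}},"newtons":{"type":"number"}},"required":["motion"]}

```bash
mkdir -p pics; ls; python3 - <<'E'
from station import manip
import cv2,numpy as np
np.set_printoptions(precision=4,suppress=True)
for n in("side","top"):
    cv2.imwrite(f"pics/{n}0.png",manip.snapshot(n)[:,:,::-1]); c=manip.calibration(n)
    print(n,c["fx"],c["fy"],c["cx"],c["cy"]);print(np.array(c["cam_to_world"]))
print(manip.sense())
E
```

```text
pics
side 450.827989183494 450.827989183494 320.5392791967183 236.73106330158166
[[-0.8886 -0.2365  0.393   0.2314]
 [-0.4582  0.4214 -0.7826  0.748 ]
 [ 0.0194 -0.8755 -0.4828  0.6926]
 [ 0.      0.      0.      1.    ]]
top 464.6391600288449 464.6391600288449 322.8901046238218 246.9092255570788
[[-0.0168 -0.9869  0.1606  0.4577]
 [-0.9998  0.0185  0.0089 -0.0772]
 [-0.0117 -0.1604 -0.987   1.245 ]
 [ 0.      0.      0.      1.    ]]
{'t': 0.1, 'q': array([-1.3435,  0.5284,  1.4338, -0.    ,  1.1814, -0.1784]), 'qd': array([ 0.0011, -0.0033, -0.0019, -0.0001,  0.0013,  0.    ]), 'tau': array([ -0.0003, -44.3304, -17.8586,  -0.0002,   0.0039,   0.    ]), 'tcp_pos': array([ 0.2466, -0.5735,  0.1978]), 'tool_rot': array([ 0.9795,  0.2015, -0.    , -0.001 ]), 'force': array([-0.8433, -0.0034,  0.1829]), 'ft_torque': array([-0.0411, -0.0029,  0.0086]), 'finger_gap': 1.0012051964053608}
```

View pics/side0.png

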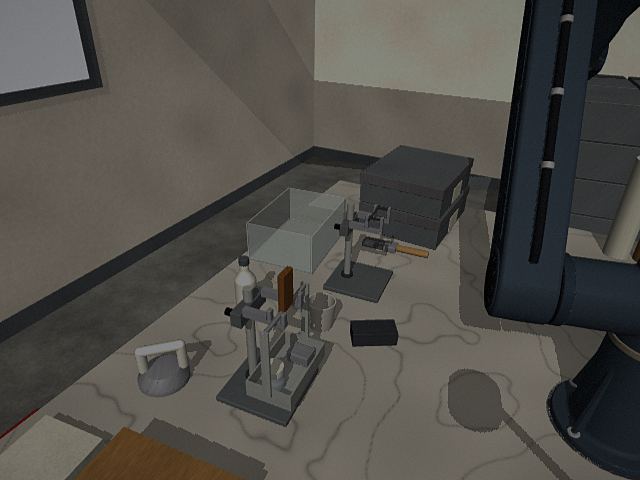

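View pics/top0.png

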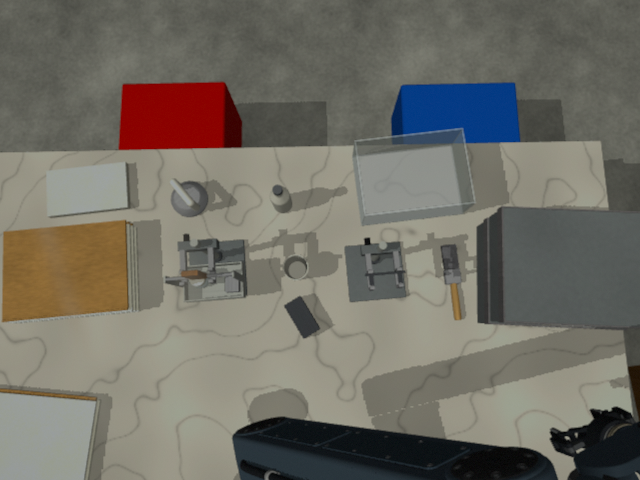

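The side view shows the loaded tray at about (285,330) and the empty latch stand at about (355,240). In the top view they're at (210,270) and (378,270), with both posts away from the robot. I'll enlarge these areas to pick exact pixels.

```bash
python3 - <<'E'
import cv2,numpy as np
t=cv2.imread("pics/top0.png");s=cv2.imread("pics/side0.png")
def crop(i,x,y,w,h,W,H): return cv2.resize(i[y:y+h,x:x+w],(W,H),interpolation=cv2.INTER_CUBIC)
a=np.hstack([crop(t,160,225,100,85,400,340),crop(t,335,225,100,85,400,340)])
cv2.imwrite("pics/c1.png",a)
b=np.hstack([crop(s,210,255,130,175,429,578),crop(s,320,190,80,115,371,534)[:534]]) if 0 else None
A=crop(s,210,255,130,180,400,554);B=crop(s,318,185,85,118,400,555)[:554]
cv2.imwrite("pics/c2.png",np.hstack([A,B]))
E
```

```text
(no output)
```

View pics/c1.png

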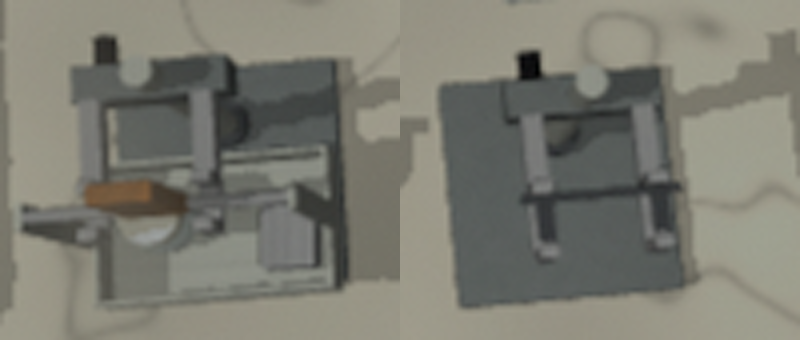

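View pics/c2.png

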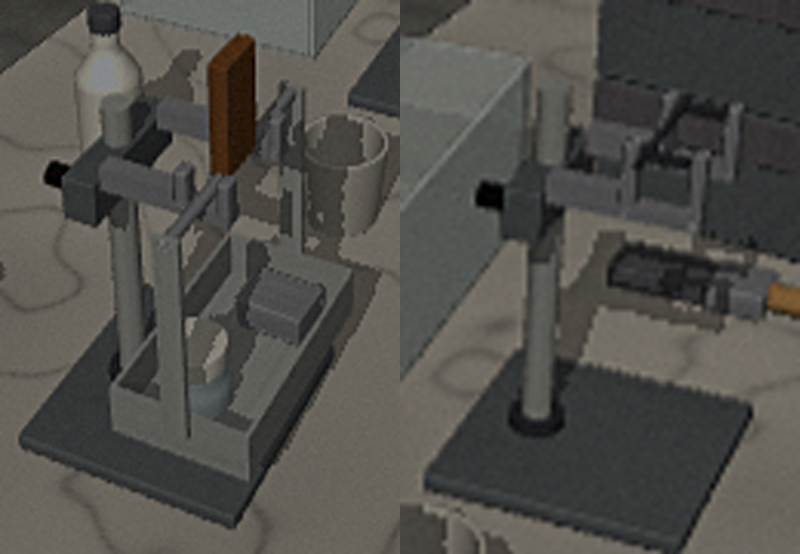

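```bash
cat > h.py <<'E'
import cv2,numpy as np
from scipy.optimize import least_squares
from station import manip
np.set_printoptions(precision=4,suppress=True)
def proj(n,P):
    c=manip.calibration(n);M=np.linalg.inv(np.array(c["cam_to_world"]))
    p=np.atleast_2d(P)@M[:3,:3].T+M[:3,3]
    return np.c_[c["fx"]*p[:,0]/p[:,2]+c["cx"],c["fy"]*p[:,1]/p[:,2]+c["cy"]]
def place(x,y,yaw,P,z=0):
    c,s=np.cos(yaw),np.sin(yaw);P=np.atleast_2d(P)
    return np.c_[x+c*P[:,0]-s*P[:,1],y+s*P[:,0]+c*P[:,1],P[:,2]+z]
A=np.linspace(0,2*np.pi,24,endpoint=False);D=np.c_[np.cos(A),np.sin(A)]
def tabsup(n,img,roi):
    x,y,w,h=roi;hsv=cv2.cvtColor(img,cv2.COLOR_BGR2HSV)
    m=cv2.inRange(hsv,(5,110,40),(20,255,255))
    k=np.zeros_like(m);k[y:y+h,x:x+w]=m[y:y+h,x:x+w]
    v,u=np.nonzero(k);print(n,len(u),u.min(),u.max(),v.min(),v.max())
    return (np.c_[u,v]@D.T).max(0)+.25   # half pixel edge allowance
box=np.array([[a,b,c] for a in(-.006,.006) for b in(-.018,.018) for c in(0,.075)])
E
python3 - <<'E'
from h import *
S={n:tabsup(n,cv2.imread(f"pics/{n}0.png"),r) for n,r in(("side",(265,255,40,70)),("top",(175,260,40,25)))}
def f(p): return np.concatenate([(proj(n,place(p[0],p[1],p[2],box,p[3]))@D.T).max(0)-S[n] for n in S])
r=least_squares(f,[.5,.25,0,.205]);print("tab bottom/bar x y yaw z",r.x,"rms",np.sqrt(np.mean(r.fun**2)))
t=[((383,245),(.075,0,.225),0),((371.5,287.5),(-.016,.032,.236),1),((400.7,285.7),(-.016,-.032,.236),1)]
s=[((381.7,217.3),(-.016,.032,.236),1),((389.2,207.3),(-.016,-.032,.236),1),((366.9,214.7),(.02,.032,.236),1),((350.5,203.7),(.075,0,.225),0)]
def g(p):
    o=[]
    for n,L in(("top",t),("side",s)):
        for uv,P,h in L: o+=list(proj(n,place(p[0],p[1],p[2],np.array(P)+[0,0,h*p[3]]))[0]-uv)
    return np.array(o)
r=least_squares(g,[.5,-.15,0,0],loss="soft_l1");print("latch x y yaw d",r.x);print(g(r.x).reshape(-1,2))
# open stand post top
E
```

```text
side 429 278 292 266 311
top 64 182 197 271 275
tab bottom/bar x y yaw z [0.5649 0.2176 0.2466 0.2092] rms 3.631588855120835
latch x y yaw d [ 0.5506 -0.2047  0.0485 -0.0165]
[[-0.2938  0.0041]
 [-0.0283 -0.4595]
 [-0.2323 -0.5847]
 [ 0.0415  0.2674]
 [ 0.4257  0.0003]
 [ 0.4587 -0.1454]
 [ 0.3761 -0.5716]]
```

```bash
sed -i 's/(5,110,40)/(3,70,25)/' h.py; python3 - <<'E'
from h import *
S={n:tabsup(n,cv2.imread(f"pics/{n}0.png"),r) for n,r in(("side",(265,255,40,70)),("top",(178,266,34,16)))}
def f(p): return np.concatenate([(proj(n,place(p[0],p[1],p[2],box,p[3]))@D.T).max(0)-S[n] for n in S])
r=least_squares(f,[.5,.25,0,.205],loss="soft_l1");print("tab bottom/bar x y yaw z",r.x,"rms",np.sqrt(np.mean(f(r.x)**2)));print(f(r.x).round(1))
def bar(p): return place(p[0],p[1],p[2],[[0,-.079,0],[0,.079,0],[-.045,-.075,-.16],[-.045,.075,-.16],[.075,0,.02]],p[3])
print(proj("top",bar(r.x)),proj("side",bar(r.x)))
E
```

```text
side 614 277 292 266 312
top 161 181 206 270 278
tab bottom/bar x y yaw z [0.5657 0.2126 0.0846 0.2047] rms 1.046777800548733
[0.7 0.4 0.1 1.  1.7 2.  1.6 1.  0.9 0.8 0.6 0.4 0.4 0.5 0.5 1.2 1.2 1.1
 1.  0.1 0.7 1.3 1.  0.7 0.7 0.9 1.  1.1 1.  0.9 1.3 0.8 0.7 0.9 0.7 0.5
 0.5 0.8 1.1 1.3 1.  0.6 0.9 1.  1.8 1.9 1.9 1.5]
[[233.7808 272.4719]
 [163.9195 279.6321]
 [245.9403 296.5086]
 [187.9735 302.4647]
 [194.4457 241.903 ]] [[304.0423 283.2542]
 [263.4519 334.945 ]
 [323.4337 354.9832]
 [291.123  411.0593]
 [247.2486 287.3888]]
```

Latch stand is at about (0.551, -0.205), yaw 0.05, head roughly 16 mm low. The tray bar is at about (0.566, 0.213), yaw about 0.08. I'll raise the tool, align it and swing over.

Call:
send_rows --motion '[{"gripper":85,"travel":[0,0,-20],"rotation":[0,0,-7.1]},{"gripper":85,"travel":[0,0,-20],"rotation":[0,0,-7.1]},{"gripper":85,"travel":[0,0,-20],"rotation":[0,0,-7.1]},{"gripper":85,"travel":[0,0,-20],"rotation":[0,0,-7.1]},{"gripper":85,"travel":[0,0,-20],"rotation":[0,0,-7.1]},{"gripper":85,"travel":[0,0,-20],"rotation":[0,0,-7.1]},{"gripper":85,"travel":[0,0,-20],"rotation":[0,0,-7.1]},{"gripper":85,"travel":[0,0,-20],"rotation":[0,0,-7.1]},{"gripper":85,"travel":[0,0,-20],"rotation":[0,0,-7.1]},{"gripper":85,"travel":[0,0,-20],"rotation":[0,0,-7.1]}]'

```text
t: 0.93
tcp_pos: [0.2466, -0.5738, 0.399]
tool_rot: [0.678, 0.735, 0.0, -0.001]
force: [-1.3, -0.7, -0.2]
finger_gap: 0.993
```

Call:
send_rows --motion '[{"gripper":85,"travel":[31,15,0]},{"gripper":85,"travel":[31,15,0]},{"gripper":85,"travel":[31,15,0]},{"gripper":85,"travel":[31,15,0]},{"gripper":85,"travel":[31,15,0]},{"gripper":85,"travel":[31,15,0]},{"gripper":85,"travel":[31,15,0]},{"gripper":85,"travel":[31,15,0]},{"gripper":85,"travel":[31,15,0]},{"gripper":85,"travel":[31,15,0]},{"gripper":85,"travel":[31,15,0]},{"gripper":85,"travel":[31,15,0]}]'

```text
validation failed for argument at $.mo...
```

Call:
send_rows --motion '[{"gripper":85,"travel":[31,15,0]},{"gripper":85,"travel":[31,15,0]},{"gripper":85,"travel":[31,15,0]},{"gripper":85,"travel":[31,15,0]},{"gripper":85,"travel":[31,15,0]},{"gripper":85,"travel":[31,15,0]},{"gripper":85,"travel":[31,15,0]},{"gripper":85,"travel":[31,15,0]},{"gripper":85,"travel":[31,15,0]},{"gripper":85,"travel":[31,15,0]},{"gripper":85,"travel":[31,15,0]},{"gripper":85,"travel":[0,0,0]}]'

```text
validation failed for argument at $.mo...
```

Call:
send_rows --motion '[{"gripper":85,"travel":[31,15,0],"rotation":[0,0,0]},{"gripper":85,"travel":[31,15,0],"rotation":[0,0,0]},{"gripper":85,"travel":[31,15,0],"rotation":[0,0,0]},{"gripper":85,"travel":[31,15,0],"rotation":[0,0,0]},{"gripper":85,"travel":[31,15,0],"rotation":[0,0,0]},{"gripper":85,"travel":[31,15,0],"rotation":[0,0,0]},{"gripper":85,"travel":[31,15,0],"rotation":[0,0,0]},{"gripper":85,"travel":[31,15,0],"rotation":[0,0,0]},{"gripper":85,"travel":[31,15,0],"rotation":[0,0,0]},{"gripper":85,"travel":[31,15,0],"rotation":[0,0,0]},{"gripper":85,"travel":[31,15,0],"rotation":[0,0,0]},{"gripper":85,"travel":[31,15,0],"rotation":[0,0,0]}]'

```text
t: 1.93
tcp_pos: [0.3986, -0.188, 0.3983]
tool_rot: [0.681, 0.733, 0.0, -0.0]
force: [0.8, 0.3, 0.4]
finger_gap: 0.992
```

Call:
send_rows --motion '[{"gripper":85,"travel":[31,15,0],"rotation":[0,0,0]},{"gripper":85,"travel":[31,15,0],"rotation":[0,0,0]},{"gripper":85,"travel":[31,15,0],"rotation":[0,0,0]},{"gripper":85,"travel":[31,15,0],"rotation":[0,0,0]},{"gripper":85,"travel":[31,15,0],"rotation":[0,0,0]},{"gripper":85,"travel":[31,15,0],"rotation":[0,0,0]},{"gripper":85,"travel":[31,15,0],"rotation":[0,0,0]},{"gripper":85,"travel":[31,15,0],"rotation":[0,0,0]},{"gripper":85,"travel":[31,15,0],"rotation":[0,0,0]},{"gripper":85,"travel":[31,15,0],"rotation":[0,0,0]},{"gripper":85,"travel":[0,0,0],"rotation":[0,0,0]},{"gripper":85,"travel":[0,0,0],"rotation":[0,0,0]}]'

```text
t: 2.93
tcp_pos: [0.525, 0.1318, 0.3976]
tool_rot: [0.679, 0.734, -0.001, -0.001]
force: [-0.9, 0.6, -0.4]
finger_gap: 0.994
```

```bash
cat >> h.py <<'E'
from scipy.spatial.transform import Rotation as R
def st():
    s=manip.sense();M=R.from_quat(s["tool_rot"]).as_matrix()
    print("t",round(s["t"],2),"tcp",s["tcp_pos"],"tilt deg",np.degrees(np.arccos(-M[2,2])).round(2),"yaw(tool y) ",np.arctan2(M[1,1],M[0,1]).round(4),"F",s["force"],"T",s["ft_torque"],"gap",round(s["finger_gap"],3))
    return s,M
def togo(pos,yaw):
    s,M=st();print("tool shift mm",M.T@(np.array(pos)-s["tcp_pos"])*1e3,"turn z deg",-np.degrees(yaw-np.arctan2(M[1,1],M[0,1])))
def wproj(P):
    c=manip.calibration("wrist");M=np.linalg.inv(np.array(c["cam_to_world"]));p=np.atleast_2d(P)@M[:3,:3].T+M[:3,3]
    r=np.hypot(p[:,0],p[:,1]);th=np.arctan2(r,p[:,2])
    return np.c_[c["cx"]+c["fx"]*th*p[:,0]/r,c["cy"]+c["fy"]*th*p[:,1]/r]
E
python3 - <<'E'
from h import *
p=[.5657,.2126,.08,.205]
togo([.5657,.2126,.33],.08);print(manip.sense()["q"])
im=manip.snapshot("wrist")[:,:,::-1].copy()
cv2.imwrite("pics/w1raw.png",im)
for q in wproj(place(p[0],p[1],p[2],box,.205)): cv2.circle(im,tuple(int(v) for v in q.round()),2,(0,255,0),-1)
for q in wproj(place(p[0],p[1],p[2],[[0,-.079,0],[0,.079,0]],.205)): cv2.circle(im,tuple(int(v) for v in q.round()),2,(0,0,255),-1)
cv2.imwrite("pics/w1.png",im)
E
```

```text
t 2.93 tcp [0.525  0.1318 0.3976] tilt deg 0.12 yaw(tool y)  0.0776 F [-0.902  0.58  -0.387] T [0.0217 0.0137 0.022 ] gap 0.994
tool shift mm [77.4578 46.9368 67.5332] turn z deg -0.1385664146565123
[ 0.0396  0.2404  1.3409 -0.0004  1.5622 -0.038 ]
```

View pics/w1.png

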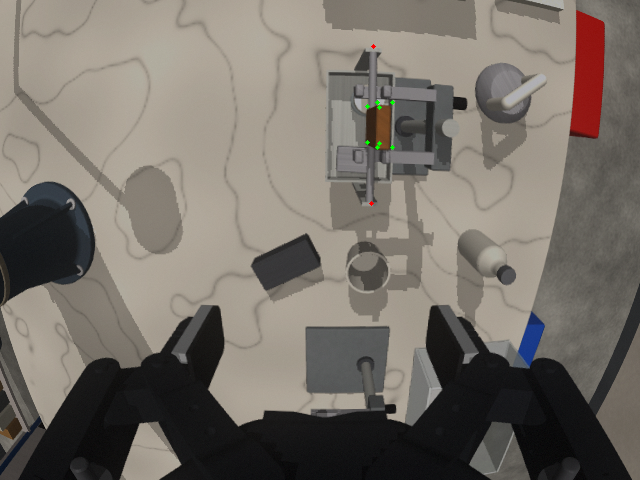

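The wrist view confirms the estimate: the tab spans about (366–392, 102–148) and the projected points sit on it. I'll descend for the grasp.

Call:
send_rows --motion '[{"gripper":85,"travel":[20,12,0],"rotation":[0,0,0]},{"gripper":85,"travel":[20,12,0],"rotation":[0,0,0]},{"gripper":85,"travel":[20,12,0],"rotation":[0,0,0]},{"gripper":85,"travel":[17.5,11,0],"rotation":[0,0,0]},{"gripper":85,"travel":[0,0,0],"rotation":[0,0,0]},{"gripper":85,"travel":[0,0,25],"rotation":[0,0,0]},{"gripper":85,"travel":[0,0,25],"rotation":[0,0,0]},{"gripper":85,"travel":[0,0,17],"rotation":[0,0,0]},{"gripper":85,"travel":[0,0,0],"rotation":[0,0,0]},{"gripper":85,"travel":[0,0,0],"rotation":[0,0,0]}]'

```text
t: 3.82
tcp_pos: [0.5657, 0.2094, 0.3311]
tool_rot: [0.681, 0.732, -0.001, -0.001]
force: [-0.2, 0.1, -0.4]
finger_gap: 0.995
```

```bash
python3 - <<'E'
from h import *
togo([.5657,.2126,.248],.08)
im=manip.snapshot("wrist")[:,:,::-1].copy()
for yaw,c in((.08,(0,255,0)),):
    for q in wproj(place(.5657,.2126,yaw,box,.205)): cv2.circle(im,tuple(int(v) for v in q.round()),1,c,-1)
    for q in wproj(place(.5657,.2126,yaw,[[0,-.079,0],[0,.079,0]],.205)): cv2.circle(im,tuple(int(v) for v in q.round()),2,(0,0,255),-1)
cv2.imwrite("pics/w2.png",im)
E
```

```text
t 3.82 tcp [0.5657 0.2094 0.3311] tilt deg 0.15 yaw(tool y)  0.0722 F [-0.2439  0.0672 -0.4424] T [ 0.0449 -0.0632 -0.0233] gap 0.995
tool shift mm [ 3.2702  0.4353 83.1056] turn z deg -0.44502996497121733
```

View pics/w2.png

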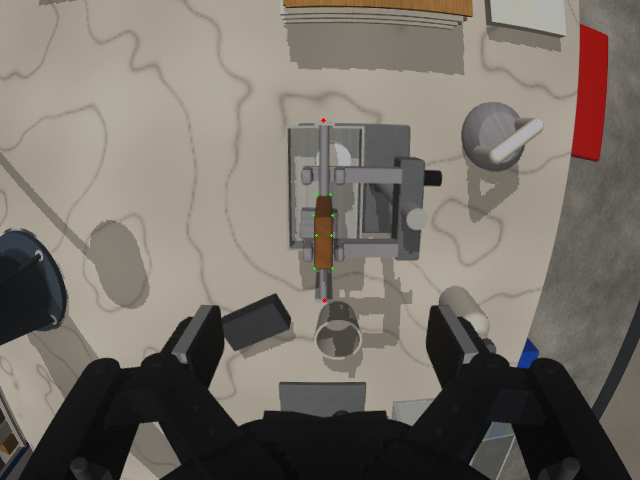

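Markers match again: tab at (315–332, 195–268), gripper centred. Lower and grip.

Call:
send_rows --motion '[{"gripper":85,"travel":[3,0.4,20],"rotation":[0,0,0]},{"gripper":85,"travel":[0,0,20],"rotation":[0,0,0]},{"gripper":85,"travel":[0,0,20],"rotation":[0,0,0]},{"gripper":85,"travel":[0,0,15],"rotation":[0,0,0]},{"gripper":85,"travel":[0,0,8],"rotation":[0,0,0]},{"gripper":85,"travel":[0,0,0],"rotation":[0,0,0]},{"gripper":40,"travel":[0,0,0],"rotation":[0,0,0]},{"gripper":0,"travel":[0,0,0],"rotation":[0,0,0]},{"gripper":0,"travel":[0,0,0],"rotation":[0,0,0]},{"gripper":0,"travel":[0,0,0],"rotation":[0,0,0]},{"gripper":0,"travel":[0,0,0],"rotation":[0,0,0]},{"gripper":0,"travel":[0,0,0],"rotation":[0,0,0]}]' --newtons 80

```text
t: 4.87
tcp_pos: [0.5668, 0.2142, 0.2491]
tool_rot: [0.68, 0.733, 0.0, 0.0]
force: [-0.1, 0.1, 0.2]
finger_gap: 0.137
```

Call:
send_rows --motion '[{"gripper":0,"travel":[0,0,0],"rotation":[0,0,0]},{"gripper":0,"travel":[0,0,0],"rotation":[0,0,0]},{"gripper":0,"travel":[0,0,0],"rotation":[0,0,0]},{"gripper":0,"travel":[0,0,0],"rotation":[0,0,0]},{"gripper":0,"travel":[0,0,0],"rotation":[0,0,0]},{"gripper":0,"travel":[0,0,0],"rotation":[0,0,0]}]'

```text
t: 5.37
tcp_pos: [0.5666, 0.2142, 0.2486]
tool_rot: [0.68, 0.733, -0.0, -0.0]
force: [0.1, 0.7, 0.2]
finger_gap: 0.003
```

```bash
python3 -c "
from h import *
st()"
```

```text
t 5.37 tcp [0.5666 0.2142 0.2486] tilt deg 0.01 yaw(tool y)  0.0741 F [0.052  0.6835 0.173 ] T [ 0.0355  0.017  -0.0436] gap 0.003
```

```bash
python3 - <<'E'
from h import *
w=manip.snapshot("wrist")[:,:,::-1];s=manip.snapshot("side")[:,:,::-1]
a=cv2.resize(s[190:400,200:350],(400,560),interpolation=cv2.INTER_CUBIC)
b=cv2.resize(w[100:440,220:440],(363,560),interpolation=cv2.INTER_CUBIC)
cv2.imwrite("pics/g1.png",np.hstack([a,b]))
E
```

```text
(no output)
```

View pics/g1.png

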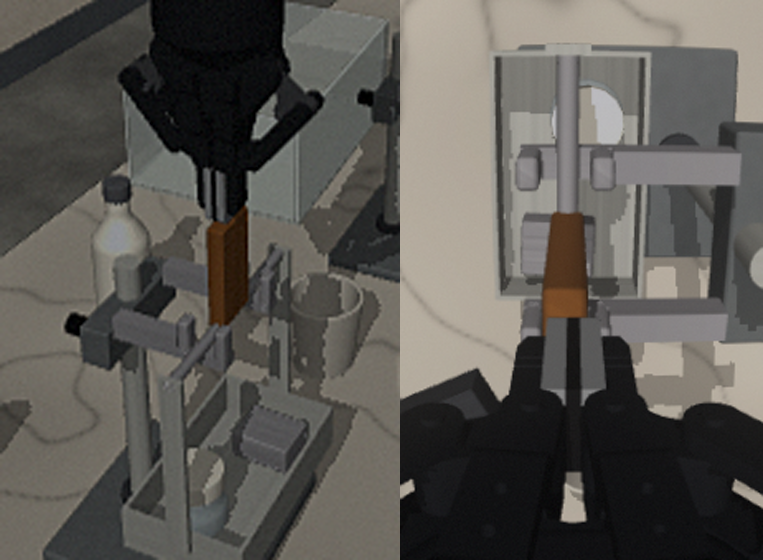

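```bash
python3 - <<'E'
from h import *
s,M=st();t=s["tcp_pos"]
print("TCP side",proj("side",t),"wrist",wproj(t)," grasp pt",proj("side",t+[0,0,.019]),wproj(t+[0,0,.019]))
P=place(.5657,.2126,.075,box,.205);print("tab side\n",proj("side",P).round(1),"\nwrist\n",wproj(P).round(1))
E
```

```text
t 5.47 tcp [0.5666 0.2142 0.2486] tilt deg 0.0 yaw(tool y)  0.0742 F [-0.1929  0.2961 -0.6645] T [-0.0646  0.0059 -0.0258] gap -0.003
TCP side [[284.0205 286.6179]] wrist [[324.4909 279.2647]]  grasp pt [[283.7972 277.288 ]] [[324.4977 295.5238]]
tab side
 [[293.1 302. ]
 [292.6 266.2]
 [283.8 313.7]
 [282.9 277.1]
 [287.  300.3]
 [286.3 264.7]
 [277.5 311.9]
 [276.3 275.4]] 
wrist
 [[313.6 279.8]
 [309.4 344.9]
 [313.  225.8]
 [307.8 273.4]
 [332.3 279.8]
 [335.4 344.9]
 [332.6 225.8]
 [336.3 273.3]]
```

```bash
python3 - <<'E'
from h import *
s,M=st();t=s["tcp_pos"]
for dz in(0,.02,.03,.04): 
    c=np.array([[x,y,-dz-o] for x,y,o in((.011,0,0),(-.011,0,0),(.011,-.0425,.013),(.011,.0425,.013))])@M.T+t
    print(dz,"side",proj("side",c[:2]).round(1).tolist(),"wrist",wproj(c).round(1).tolist())
w=cv2.imread("pics/w2.png");m=(w[300:345,200:230].astype(int).sum(2)).tolist()
c=manip.calibration("wrist");print(M.T@(np.array(c["cam_to_world"])[:3,3]-t),M.T@np.array(c["cam_to_world"])[:3,:3],c["fx"],c["cy"])
E
```

```text
t 5.47 tcp [0.5666 0.2142 0.2486] tilt deg 0.0 yaw(tool y)  0.0742 F [-0.1929  0.2961 -0.6645] T [-0.0646  0.0059 -0.0258] gap -0.003
0 side [[281.0, 290.1], [287.0, 283.2]] wrist [[324.5, 259.3], [324.5, 298.3], [236.1, 268.5], [412.9, 268.4]]
0.02 side [[280.7, 280.2], [286.8, 273.5]] wrist [[324.5, 274.8], [324.5, 317.0], [226.1, 285.7], [422.9, 285.7]]
0.03 side [[280.6, 275.1], [286.7, 268.5]] wrist [[324.5, 283.9], [324.5, 327.7], [220.3, 295.9], [428.8, 295.8]]
0.04 side [[280.5, 270.0], [286.6, 263.5]] wrist [[324.5, 294.0], [324.5, 339.6], [213.8, 307.2], [435.2, 307.2]]
[ 0.077  -0.     -0.1756] [[-0.0001 -0.9528 -0.3036]
 [ 1.     -0.0003  0.0006]
 [-0.0006 -0.3036  0.9528]] 371.64829954431775 240.2710685211476
```

The fingers closed on nothing. Both pictures show the tips ending about 35 mm short of the reported TCP (side row 272, wrist row 293), just above the tab's top, which is at z = 0.28. The cameras and the tab position agree with each other, so only the finger length differs. I'll open, go down 30 mm carefully and grip again.

Call:
send_rows --motion '[{"gripper":60,"travel":[0,0,0],"rotation":[0,0,0]},{"gripper":60,"travel":[0,0,0],"rotation":[0,0,0]},{"gripper":60,"travel":[0,0,0],"rotation":[0,0,0]},{"gripper":60,"travel":[0,0,0],"rotation":[0,0,0]},{"gripper":60,"travel":[0,0,0],"rotation":[0,0,0]},{"gripper":60,"travel":[0,0,5],"rotation":[0,0,0]},{"gripper":60,"travel":[0,0,5],"rotation":[0,0,0]},{"gripper":60,"travel":[0,0,5],"rotation":[0,0,0]},{"gripper":60,"travel":[0,0,5],"rotation":[0,0,0]},{"gripper":60,"travel":[0,0,0],"rotation":[0,0,0]},{"gripper":60,"travel":[0,0,0],"rotation":[0,0,0]}]'

```text
t: 6.38
tcp_pos: [0.5662, 0.2141, 0.2279]
tool_rot: [0.68, 0.733, -0.001, -0.0]
force: [-0.1, -0.1, 1.1]
finger_gap: 0.701
```

Call:
send_rows --motion '[{"gripper":60,"travel":[0,0,3],"rotation":[0,0,0]},{"gripper":60,"travel":[0,0,3],"rotation":[0,0,0]},{"gripper":60,"travel":[0,0,3],"rotation":[0,0,0]},{"gripper":60,"travel":[0,0,0],"rotation":[0,0,0]},{"gripper":60,"travel":[0,0,0],"rotation":[0,0,0]}]'

```text
t: 6.8
tcp_pos: [0.5664, 0.2141, 0.2194]
tool_rot: [0.68, 0.733, -0.0, -0.0]
force: [0.1, 0.4, 0.2]
finger_gap: 0.702
```

```bash
python3 - <<'E'
from h import *
st()
w=manip.snapshot("wrist")[:,:,::-1];s=manip.snapshot("side")[:,:,::-1]
a=cv2.resize(s[190:400,200:350],(400,560),interpolation=cv2.INTER_CUBIC)
b=cv2.resize(w[100:440,220:440],(363,560),interpolation=cv2.INTER_CUBIC)
cv2.imwrite("pics/g2.png",np.hstack([a,b]))
E
```

```text
t 6.8 tcp [0.5664 0.2141 0.2194] tilt deg 0.03 yaw(tool y)  0.0741 F [0.0535 0.4448 0.246 ] T [ 0.0327 -0.001   0.0624] gap 0.702
```

View pics/g2.png

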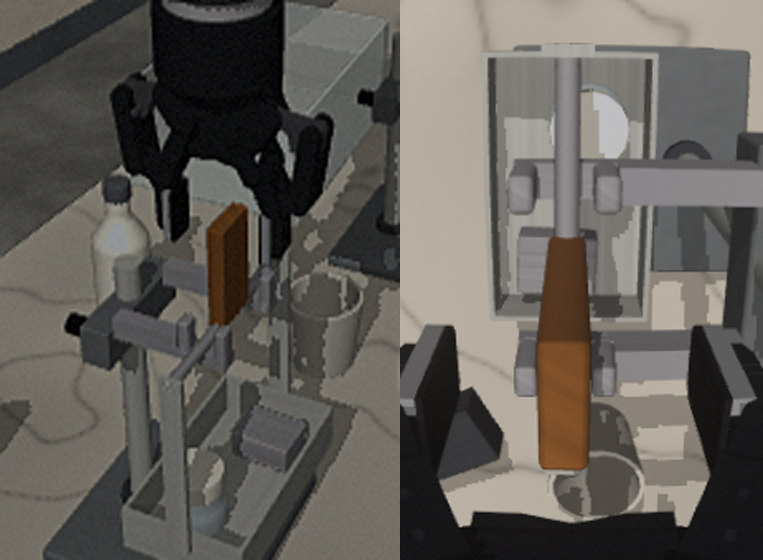

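Now the tab sits between the open fingers with the gripper body well above it. It's about 2 mm off-centre towards tool -y (crop column 564 against 573). Correct that, go down 9 mm and grip.

Call:
send_rows --motion '[{"gripper":60,"travel":[-1,-2,3],"rotation":[0,0,0]},{"gripper":60,"travel":[0,0,3],"rotation":[0,0,0]},{"gripper":60,"travel":[0,0,3],"rotation":[0,0,0]},{"gripper":60,"travel":[0,0,0],"rotation":[0,0,0]},{"gripper":20,"travel":[0,0,0],"rotation":[0,0,0]},{"gripper":0,"travel":[0,0,0],"rotation":[0,0,0]},{"gripper":0,"travel":[0,0,0],"rotation":[0,0,0]},{"gripper":0,"travel":[0,0,0],"rotation":[0,0,0]},{"gripper":0,"travel":[0,0,0],"rotation":[0,0,0]},{"gripper":0,"travel":[0,0,0],"rotation":[0,0,0]},{"gripper":0,"travel":[0,0,0],"rotation":[0,0,0]},{"gripper":0,"travel":[0,0,0],"rotation":[0,0,0]}]' --newtons 80

```text
t: 7.9
tcp_pos: [0.5647, 0.2131, 0.2109]
tool_rot: [0.68, 0.733, 0.0, 0.0]
force: [-0.5, -0.9, 2.7]
finger_gap: 0.13
```

```bash
python3 -c "
from h import *
st()"
```

```text
t 7.9 tcp [0.5647 0.2131 0.2109] tilt deg 0.02 yaw(tool y)  0.0743 F [-0.5427 -0.9213  2.6547] T [0.006  0.1312 0.0336] gap 0.13
```

Gripped: the opening is about 11 mm. Now lift 50 mm gently.

Call:
send_rows --motion '[{"gripper":0,"travel":[0,0,-1],"rotation":[0,0,0]},{"gripper":0,"travel":[0,0,-2],"rotation":[0,0,0]},{"gripper":0,"travel":[0,0,-3],"rotation":[0,0,0]},{"gripper":0,"travel":[0,0,-5],"rotation":[0,0,0]},{"gripper":0,"travel":[0,0,-6],"rotation":[0,0,0]},{"gripper":0,"travel":[0,0,-7],"rotation":[0,0,0]},{"gripper":0,"travel":[0,0,-7],"rotation":[0,0,0]},{"gripper":0,"travel":[0,0,-7],"rotation":[0,0,0]},{"gripper":0,"travel":[0,0,-6],"rotation":[0,0,0]},{"gripper":0,"travel":[0,0,-4],"rotation":[0,0,0]},{"gripper":0,"travel":[0,0,-2],"rotation":[0,0,0]},{"gripper":0,"travel":[0,0,0],"rotation":[0,0,0]}]'

```text
t: 8.9
tcp_pos: [0.5649, 0.2131, 0.2613]
tool_rot: [0.68, 0.733, 0.0, 0.0]
force: [0.5, 0.7, -6.4]
finger_gap: 0.126
```

```bash
python3 - <<'E'
from h import *
st()
w=manip.snapshot("wrist")[:,:,::-1];s=manip.snapshot("side")[:,:,::-1]
a=cv2.resize(s[190:400,200:350],(400,560),interpolation=cv2.INTER_CUBIC)
b=cv2.resize(w[100:440,220:440],(363,560),interpolation=cv2.INTER_CUBIC)
cv2.imwrite("pics/g3.png",np.hstack([a,b]))
E
```

```text
t 8.9 tcp [0.5649 0.2131 0.2613] tilt deg 0.07 yaw(tool y)  0.0742 F [ 0.4679  0.6501 -6.3654] T [ 0.0325 -0.0882 -0.0524] gap 0.126
```

View pics/g3.png

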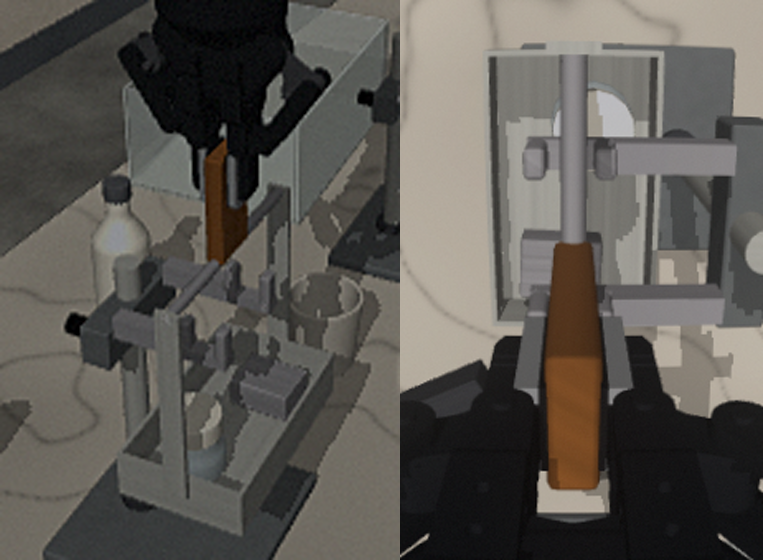

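Lifted level with both contents inside; the force reads a 6.4 N load. Draw forward 80 mm, then cross sideways smoothly.

Call:
send_rows --motion '[{"gripper":0,"travel":[0,-2,0],"rotation":[0,0,0]},{"gripper":0,"travel":[0,-5,0],"rotation":[0,0,0]},{"gripper":0,"travel":[0,-8,0],"rotation":[0,0,0]},{"gripper":0,"travel":[0,-9,0],"rotation":[0,0,0]},{"gripper":0,"travel":[0,-9,0],"rotation":[0,0,0]},{"gripper":0,"travel":[0,-9,0],"rotation":[0,0,0]},{"gripper":0,"travel":[0,-9,0],"rotation":[0,0,0]},{"gripper":0,"travel":[0,-9,0],"rotation":[0,0,0]},{"gripper":0,"travel":[0,-8,0],"rotation":[0,0,0]},{"gripper":0,"travel":[0,-6,0],"rotation":[0,0,0]},{"gripper":0,"travel":[0,-4,0],"rotation":[0,0,0]},{"gripper":0,"travel":[0,-2,0],"rotation":[0,0,0]}]'

```text
t: 10.0
tcp_pos: [0.4842, 0.2071, 0.2607]
tool_rot: [0.68, 0.733, -0.0, -0.0]
force: [0.3, -0.1, -6.1]
finger_gap: 0.132
```

Call:
send_rows --motion '[{"gripper":0,"travel":[-3,-1.4,0],"rotation":[0,0,0]},{"gripper":0,"travel":[-6,-1.4,0],"rotation":[0,0,0]},{"gripper":0,"travel":[-9,-1.4,0],"rotation":[0,0,0]},{"gripper":0,"travel":[-11,-1.4,0],"rotation":[0,0,0]},{"gripper":0,"travel":[-13,-1.4,0],"rotation":[0,0,0]},{"gripper":0,"travel":[-14,-1.4,0],"rotation":[0,0,0]},{"gripper":0,"travel":[-14,-1.4,0],"rotation":[0,0,0]},{"gripper":0,"travel":[-14,-1.4,0],"rotation":[0,0,0]},{"gripper":0,"travel":[-14,-1.4,0],"rotation":[0,0,0]},{"gripper":0,"travel":[-14,-1.4,0],"rotation":[0,0,0]},{"gripper":0,"travel":[-14,-1.4,0],"rotation":[0,0,0]},{"gripper":0,"travel":[-14,-1.4,0],"rotation":[0,0,0]}]'

```text
t: 11.0
tcp_pos: [0.4785, 0.0642, 0.2607]
tool_rot: [0.681, 0.733, -0.0, 0.0]
force: [0.2, 0.2, -6.9]
finger_gap: 0.132
```

Call:
send_rows --motion '[{"gripper":0,"travel":[-14,-1.4,0],"rotation":[0,0,0]},{"gripper":0,"travel":[-14,-1.4,0],"rotation":[0,0,0]},{"gripper":0,"travel":[-14,-1.4,0],"rotation":[0,0,0]},{"gripper":0,"travel":[-14,-1.4,0],"rotation":[0,0,0]},{"gripper":0,"travel":[-14,-1.4,0],"rotation":[0,0,0]},{"gripper":0,"travel":[-14,-1.4,0],"rotation":[0,0,0]},{"gripper":0,"travel":[-14,-1.4,0],"rotation":[0,0,0]},{"gripper":0,"travel":[-14,-1.4,0],"rotation":[0,0,0]},{"gripper":0,"travel":[-14,-1.4,0],"rotation":[0,0,0]},{"gripper":0,"travel":[-14,-1.4,0],"rotation":[0,0,0]},{"gripper":0,"travel":[-14,-1.4,0],"rotation":[0,0,0]},{"gripper":0,"travel":[-14,-1.4,0],"rotation":[0,0,0]}]'

```text
t: 12.0
tcp_pos: [0.4737, -0.1045, 0.2606]
tool_rot: [0.681, 0.732, -0.0, 0.0]
force: [0.1, -0.0, -5.9]
finger_gap: 0.13
```

Call:
send_rows --motion '[{"gripper":0,"travel":[-14,-1.4,0],"rotation":[0,0,0]},{"gripper":0,"travel":[-14,-1.4,0],"rotation":[0,0,0.15]},{"gripper":0,"travel":[-14,-1.4,0],"rotation":[0,0,0.15]},{"gripper":0,"travel":[-13,-1.4,0],"rotation":[0,0,0.15]},{"gripper":0,"travel":[-12,-1.4,0],"rotation":[0,0,0.15]},{"gripper":0,"travel":[-10,-1.4,0],"rotation":[0,0,0.15]},{"gripper":0,"travel":[-8,-1.4,0],"rotation":[0,0,0.15]},{"gripper":0,"travel":[-7,-1.4,0],"rotation":[0,0,0.15]},{"gripper":0,"travel":[-5,-1.4,0],"rotation":[0,0,0.15]},{"gripper":0,"travel":[-4,-1.4,0],"rotation":[0,0,0.15]},{"gripper":0,"travel":[-3,-1.4,0],"rotation":[0,0,0.15]},{"gripper":0,"travel":[-1,-1,0],"rotation":[0,0,0]}]'

```text
t: 13.0
tcp_pos: [0.4647, -0.2086, 0.2606]
tool_rot: [0.69, 0.724, -0.0, -0.0]
force: [-0.8, 0.4, -7.1]
finger_gap: 0.13
```

```bash
python3 - <<'E'
from h import *
togo([.549,-.2047,.2495],.0485)
def show(n,f=wproj): pass
w=manip.snapshot("wrist")[:,:,::-1].copy();s=manip.snapshot("side")[:,:,::-1].copy()
cv2.imwrite("pics/L1raw.png",w);cv2.imwrite("pics/L1s.png",s)
L=place(.5506,-.2047,.0485,[[-.02,.038,.2195],[-.02,.026,.2195],[-.02,-.026,.2195],[-.02,-.038,.2195],[.075,0,.225]])
for q in wproj(L): cv2.circle(w,tuple(int(v) for v in q.round()),1,(0,255,0),-1)
b=cv2.resize(w[90:320,200:440],(540,518),interpolation=cv2.INTER_CUBIC)
a=cv2.resize(s[150:310,330:410],(259,518),interpolation=cv2.INTER_CUBIC)
cv2.imwrite("pics/L1.png",np.hstack([b,a]))
E
```

```text
t 13.0 tcp [ 0.4647 -0.2086  0.2606] tilt deg 0.01 yaw(tool y)  0.048 F [-0.7808  0.3799 -7.1333] T [ 0.0379 -0.0087 -0.0249] gap 0.13
tool shift mm [-0.1898 84.4164 11.0427] turn z deg -0.030552885348670913
```

View pics/L1.png

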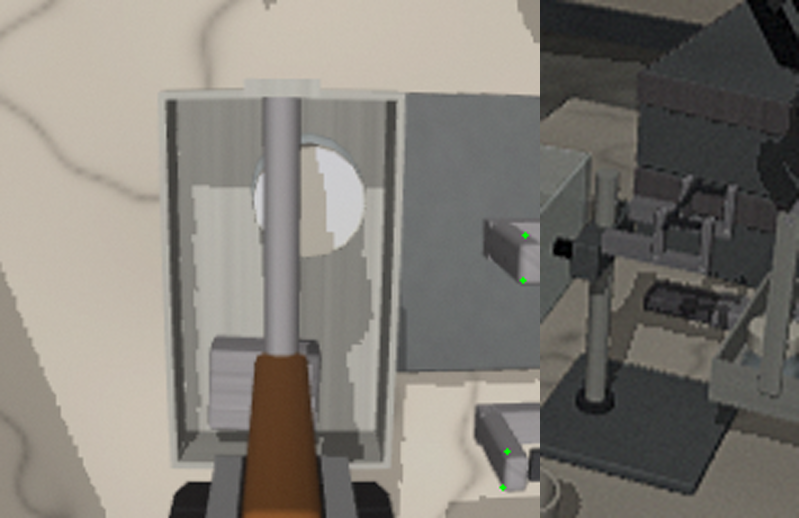

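Wrist view: the projected tip corners fall on the prong tips at about (523,280) and (505,470), and the tray contents are in place. Move in 84 mm above the tips, then start lowering.

Call:
send_rows --motion '[{"gripper":0,"travel":[0,2,0],"rotation":[0,0,0]},{"gripper":0,"travel":[0,5,0],"rotation":[0,0,0]},{"gripper":0,"travel":[0,8,0],"rotation":[0,0,0]},{"gripper":0,"travel":[0,10,0],"rotation":[0,0,0]},{"gripper":0,"travel":[0,10,0],"rotation":[0,0,0]},{"gripper":0,"travel":[0,10,0],"rotation":[0,0,0]},{"gripper":0,"travel":[0,10,0],"rotation":[0,0,0]},{"gripper":0,"travel":[0,9,0],"rotation":[0,0,0]},{"gripper":0,"travel":[0,8,0],"rotation":[0,0,0]},{"gripper":0,"travel":[0,6,0],"rotation":[0,0,0]},{"gripper":0,"travel":[0,4,0],"rotation":[0,0,0]},{"gripper":0,"travel":[0,2,0],"rotation":[0,0,0]}]'

```text
t: 14.1
tcp_pos: [0.5493, -0.2043, 0.2605]
tool_rot: [0.69, 0.724, 0.0, -0.0]
force: [0.2, 0.3, -6.6]
finger_gap: 0.129
```

Call:
send_rows --motion '[{"gripper":0,"travel":[0,0,1],"rotation":[0,0,0]},{"gripper":0,"travel":[0,0,2],"rotation":[0,0,0]},{"gripper":0,"travel":[0,0,3],"rotation":[0,0,0]},{"gripper":0,"travel":[0,0,4],"rotation":[0,0,0]},{"gripper":0,"travel":[0,0,4],"rotation":[0,0,0]},{"gripper":0,"travel":[0,0,4],"rotation":[0,0,0]},{"gripper":0,"travel":[0,0,3],"rotation":[0,0,0]},{"gripper":0,"travel":[0,0,2],"rotation":[0,0,0]},{"gripper":0,"travel":[0,0,1],"rotation":[0,0,0]},{"gripper":0,"travel":[0,0,0],"rotation":[0,0,0]}]'

```text
t: 14.93
tcp_pos: [0.5486, -0.2042, 0.2363]
tool_rot: [0.69, 0.724, -0.0, -0.0]
force: [0.1, 0.9, -5.7]
finger_gap: 0.13
```

```bash
python3 - <<'E'
from h import *
togo([.549,-.2047,.2],.0485)
w=manip.snapshot("wrist")[:,:,::-1].copy();s=manip.snapshot("side")[:,:,::-1].copy()
cv2.imwrite("pics/L2raw.png",w)
b=cv2.resize(w[90:320,200:440],(540,518),interpolation=cv2.INTER_CUBIC)
a=cv2.resize(s[150:310,330:410],(259,518),interpolation=cv2.INTER_CUBIC)
cv2.imwrite("pics/L2.png",np.hstack([b,a]))
E
```

```text
t 14.93 tcp [ 0.5486 -0.2042  0.2363] tilt deg 0.04 yaw(tool y)  0.048 F [ 0.1024  0.8907 -5.7196] T [ 0.0705  0.0682 -0.0098] gap 0.13
tool shift mm [-0.4999  0.392  36.2739] turn z deg -0.029184574274117407
```

View pics/L2.png

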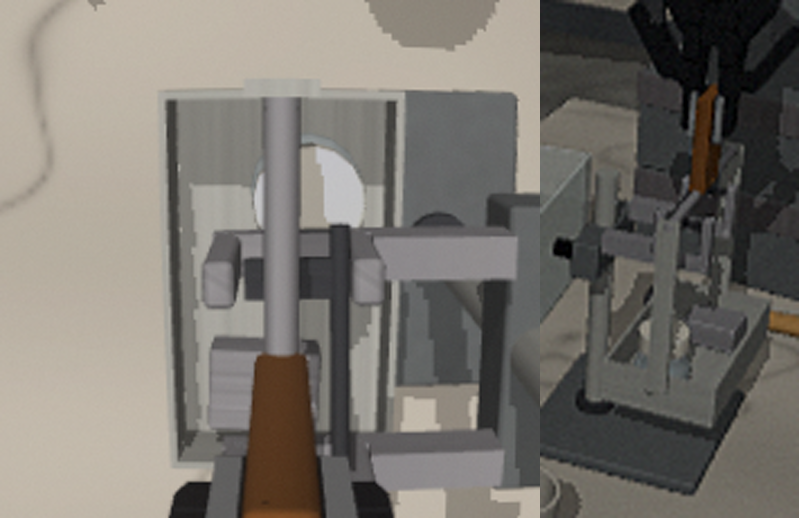

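The bar sits in the throat at about local x = -1.6 mm (bar column 281, tip 237, back wall 355) and is parallel to the latch. Now feel downwards.

Call:
send_rows --motion '[{"gripper":0,"travel":[0,0,1.5],"rotation":[0,0,0]},{"gripper":0,"travel":[0,0,1.5],"rotation":[0,0,0]},{"gripper":0,"travel":[0,0,1.5],"rotation":[0,0,0]},{"gripper":0,"travel":[0,0,1.5],"rotation":[0,0,0]},{"gripper":0,"travel":[0,0,1.5],"rotation":[0,0,0]},{"gripper":0,"travel":[0,0,1.5],"rotation":[0,0,0]},{"gripper":0,"travel":[0,0,1],"rotation":[0,0,0]},{"gripper":0,"travel":[0,0,0],"rotation":[0,0,0]}]'

```text
t: 15.7
tcp_pos: [0.5485, -0.2042, 0.2263]
tool_rot: [0.69, 0.724, -0.0, -0.0]
force: [-0.8, 1.1, -6.3]
finger_gap: 0.133
```

Call:
send_rows --motion '[{"gripper":0,"travel":[0,0,1],"rotation":[0,0,0]},{"gripper":0,"travel":[0,0,1],"rotation":[0,0,0]},{"gripper":0,"travel":[0,0,1],"rotation":[0,0,0]},{"gripper":0,"travel":[0,0,1],"rotation":[0,0,0]},{"gripper":0,"travel":[0,0,1],"rotation":[0,0,0]},{"gripper":0,"travel":[0,0,1],"rotation":[0,0,0]},{"gripper":0,"travel":[0,0,0],"rotation":[0,0,0]}]'

```text
t: 16.28
tcp_pos: [0.5488, -0.2044, 0.2208]
tool_rot: [0.69, 0.724, -0.0, 0.0]
force: [-0.6, -0.3, -3.6]
finger_gap: 0.129
```

Call:
send_rows --motion '[{"gripper":0,"travel":[0,0,1],"rotation":[0,0,0]},{"gripper":0,"travel":[0,0,1],"rotation":[0,0,0]},{"gripper":0,"travel":[0,0,1],"rotation":[0,0,0]},{"gripper":0,"travel":[0,0,1],"rotation":[0,0,0]},{"gripper":0,"travel":[0,0,1],"rotation":[0,0,0]},{"gripper":0,"travel":[0,0,1],"rotation":[0,0,0]},{"gripper":0,"travel":[0,0,0],"rotation":[0,0,0]}]'

```text
t: 16.87
tcp_pos: [0.5497, -0.2045, 0.2153]
tool_rot: [0.69, 0.724, 0.001, 0.001]
force: [0.5, 0.5, 2.6]
finger_gap: 0.134
```

Call:
send_rows --motion '[{"gripper":0,"travel":[0,0,1],"rotation":[0,0,0]},{"gripper":0,"travel":[0,0,1],"rotation":[0,0,0]},{"gripper":0,"travel":[0,0,1],"rotation":[0,0,0]},{"gripper":0,"travel":[0,0,1],"rotation":[0,0,0]},{"gripper":0,"travel":[0,0,1],"rotation":[0,0,0]},{"gripper":0,"travel":[0,0,0],"rotation":[0,0,0]}]'

```text
t: 17.37
tcp_pos: [0.5478, -0.2044, 0.209]
tool_rot: [0.69, 0.724, -0.001, -0.001]
force: [-2.6, -1.6, 1.9]
finger_gap: 0.126
```

Call:
send_rows --motion '[{"gripper":0,"travel":[0,0,1],"rotation":[0,0,0]},{"gripper":0,"travel":[0,0,1],"rotation":[0,0,0]},{"gripper":0,"travel":[0,0,1],"rotation":[0,0,0]},{"gripper":0,"travel":[0,0,1],"rotation":[0,0,0]},{"gripper":0,"travel":[0,0,0],"rotation":[0,0,0]}]'

```text
t: 17.78
tcp_pos: [0.5479, -0.2042, 0.205]
tool_rot: [0.69, 0.724, -0.001, -0.001]
force: [-3.6, -0.9, 0.1]
finger_gap: 0.13
```

Call:
send_rows --motion '[{"gripper":0,"travel":[0,0,1],"rotation":[0,0,0]},{"gripper":0,"travel":[0,0,1],"rotation":[0,0,0]},{"gripper":0,"travel":[0,0,1],"rotation":[0,0,0]},{"gripper":0,"travel":[0,0,0],"rotation":[0,0,0]}]'

```text
t: 18.12
tcp_pos: [0.5481, -0.204, 0.2021]
tool_rot: [0.69, 0.724, -0.0, -0.001]
force: [-3.4, -1.3, 0.4]
finger_gap: 0.13
```

```bash
python3 -c "
from h import *
togo([.549,-.2047,.1945],.0485)"
```

```text
t 18.12 tcp [ 0.5481 -0.204   0.2021] tilt deg 0.09 yaw(tool y)  0.0482 F [-3.4035 -1.3109  0.3794] T [0.1263 0.8322 0.1063] gap 0.13
tool shift mm [-0.7009  0.8363  7.5798] turn z deg -0.015069840569466898
```

Call:
send_rows --motion '[{"gripper":0,"travel":[0,0,1],"rotation":[0,0,0]},{"gripper":0,"travel":[0,0,1],"rotation":[0,0,0]},{"gripper":0,"travel":[0,0,0],"rotation":[0,0,0]}]'

```text
t: 18.37
tcp_pos: [0.5483, -0.2041, 0.2002]
tool_rot: [0.69, 0.724, -0.0, -0.001]
force: [-4.4, -1.1, -0.4]
finger_gap: 0.131
```

Call:
send_rows --motion '[{"gripper":0,"travel":[0,0,0.7],"rotation":[0,0,0]},{"gripper":0,"travel":[0,0,0.8],"rotation":[0,0,0]},{"gripper":0,"travel":[0,0,0],"rotation":[0,0,0]}]'

```text
t: 18.62
tcp_pos: [0.5479, -0.2041, 0.1985]
tool_rot: [0.69, 0.724, -0.001, -0.001]
force: [-5.0, -0.5, -1.5]
finger_gap: 0.13
```

Call:
send_rows --motion '[{"gripper":0,"travel":[0,0,0.7],"rotation":[0,0,0]},{"gripper":0,"travel":[0,0,0.8],"rotation":[0,0,0]},{"gripper":0,"travel":[0,0,0],"rotation":[0,0,0]}]'

```text
t: 18.87
tcp_pos: [0.5482, -0.2036, 0.196]
tool_rot: [0.69, 0.724, 0.0, -0.001]
force: [-0.4, 1.0, -7.7]
finger_gap: 0.132
```

The latch has sprung shut: the push vanished at z = 0.196. Continue down to the floor in small steps.

Call:
send_rows --motion '[{"gripper":0,"travel":[0,0,0.5],"rotation":[0,0,0]},{"gripper":0,"travel":[0,0,0.5],"rotation":[0,0,0]},{"gripper":0,"travel":[0,0,0],"rotation":[0,0,0]}]'

```text
t: 19.12
tcp_pos: [0.5496, -0.2043, 0.1963]
tool_rot: [0.69, 0.724, 0.001, 0.001]
force: [0.3, -0.0, -6.9]
finger_gap: 0.133
```

Call:
send_rows --motion '[{"gripper":0,"travel":[0,0,0.5],"rotation":[0,0,0]},{"gripper":0,"travel":[0,0,0.5],"rotation":[0,0,0]},{"gripper":0,"travel":[0,0,0],"rotation":[0,0,0]}]'

```text
t: 19.37
tcp_pos: [0.5489, -0.2043, 0.1955]
tool_rot: [0.69, 0.724, 0.0, 0.0]
force: [-0.6, -0.6, -7.1]
finger_gap: 0.13
```

Call:
send_rows --motion '[{"gripper":0,"travel":[0,0,0.5],"rotation":[0,0,0]},{"gripper":0,"travel":[0,0,0.5],"rotation":[0,0,0]},{"gripper":0,"travel":[0,0,0],"rotation":[0,0,0]}]'

```text
t: 19.62
tcp_pos: [0.5487, -0.2043, 0.1945]
tool_rot: [0.69, 0.724, 0.0, -0.0]
force: [-0.7, 0.2, -6.0]
finger_gap: 0.132
```

Call:
send_rows --motion '[{"gripper":0,"travel":[0,0,0.5],"rotation":[0,0,0]},{"gripper":0,"travel":[0,0,0.5],"rotation":[0,0,0]},{"gripper":0,"travel":[0,0,0],"rotation":[0,0,0]}]'

```text
t: 19.87
tcp_pos: [0.5488, -0.2044, 0.1939]
tool_rot: [0.69, 0.724, 0.0, 0.0]
force: [-0.5, 0.7, -5.7]
finger_gap: 0.129
```

Call:
send_rows --motion '[{"gripper":0,"travel":[0,0,0.4],"rotation":[0,0,0]},{"gripper":0,"travel":[0,0,0.4],"rotation":[0,0,0]},{"gripper":0,"travel":[0,0,0],"rotation":[0,0,0]}]'

```text
t: 20.12
tcp_pos: [0.5489, -0.2044, 0.1937]
tool_rot: [0.69, 0.724, 0.0, 0.0]
force: [-1.6, 0.7, 0.7]
finger_gap: 0.127
```

Call:
send_rows --motion '[{"gripper":0,"travel":[0,0,0.4],"rotation":[0,0,0]},{"gripper":0,"travel":[0,0,0.4],"rotation":[0,0,0]},{"gripper":0,"travel":[0,0,0],"rotation":[0,0,0]}]'

```text
t: 20.37
tcp_pos: [0.549, -0.2044, 0.1937]
tool_rot: [0.69, 0.724, 0.0, 0.001]
force: [-3.2, 1.6, 5.5]
finger_gap: 0.129
```

Floor reached at z = 0.1937: it stopped moving and the force rose to about 12 N above the hanging load. Ease off 0.8 mm, then release.

Call:
send_rows --motion '[{"gripper":0,"travel":[0,0,-0.8],"rotation":[0,0,0]},{"gripper":0,"travel":[0,0,0],"rotation":[0,0,0]},{"gripper":16,"travel":[0,0,0],"rotation":[0,0,0]},{"gripper":22,"travel":[0,0,0],"rotation":[0,0,0]},{"gripper":30,"travel":[0,0,0],"rotation":[0,0,0]},{"gripper":45,"travel":[0,0,0],"rotation":[0,0,0]},{"gripper":60,"travel":[0,0,0],"rotation":[0,0,0]},{"gripper":60,"travel":[0,0,0],"rotation":[0,0,0]},{"gripper":60,"travel":[0,0,0],"rotation":[0,0,0]},{"gripper":60,"travel":[0,0,0],"rotation":[0,0,0]}]'

```text
t: 21.2
tcp_pos: [0.5488, -0.2044, 0.1928]
tool_rot: [0.69, 0.724, 0.0, 0.0]
force: [-0.1, -0.1, -0.2]
finger_gap: 0.699
```

```bash
python3 -c "
from h import *
st()"
```

```text
t 21.2 tcp [ 0.5488 -0.2044  0.1928] tilt deg 0.01 yaw(tool y)  0.048 F [-0.0782 -0.1392 -0.1926] T [ 0.0651  0.013  -0.0362] gap 0.699
```

Released cleanly with zero force. Rise clear and check.

Call:
send_rows --motion '[{"gripper":60,"travel":[0,0,-4],"rotation":[0,0,0]},{"gripper":60,"travel":[0,0,-8],"rotation":[0,0,0]},{"gripper":60,"travel":[0,0,-12],"rotation":[0,0,0]},{"gripper":60,"travel":[0,0,-15],"rotation":[0,0,0]},{"gripper":60,"travel":[0,0,-20],"rotation":[0,0,0]},{"gripper":60,"travel":[0,0,-20],"rotation":[0,0,0]},{"gripper":60,"travel":[0,0,-20],"rotation":[0,0,0]},{"gripper":60,"travel":[0,0,-20],"rotation":[0,0,0]},{"gripper":60,"travel":[0,0,-10],"rotation":[0,0,0]},{"gripper":60,"travel":[0,0,0],"rotation":[0,0,0]},{"gripper":60,"travel":[0,0,0],"rotation":[0,0,0]}]'

```text
t: 22.12
tcp_pos: [0.5487, -0.2043, 0.3222]
tool_rot: [0.69, 0.724, 0.0, 0.0]
force: [0.5, 0.3, -0.9]
finger_gap: 0.702
```

```bash
python3 - <<'E'
from h import *
st()
w=manip.snapshot("wrist")[:,:,::-1].copy();s=manip.snapshot("side")[:,:,::-1].copy()
b=cv2.resize(w[90:350,200:460],(440,440),interpolation=cv2.INTER_CUBIC)
a=cv2.resize(s[150:310,325:455],(358,440),interpolation=cv2.INTER_CUBIC)
cv2.imwrite("pics/F.png",np.hstack([b,a]))
E
```

```text
t 22.12 tcp [ 0.5487 -0.2043  0.3222] tilt deg 0.05 yaw(tool y)  0.048 F [ 0.5137  0.2695 -0.8861] T [ 0.0088 -0.0078 -0.0022] gap 0.702
```

View pics/F.png

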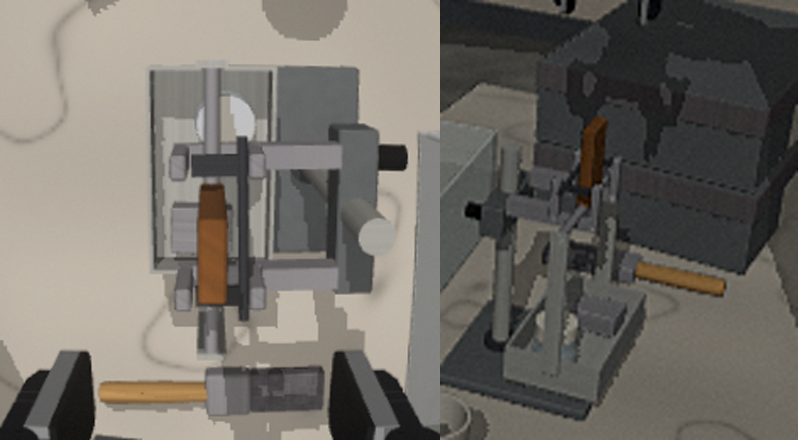

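The final picture shows the tray hanging level with the latch fingers shut across the throats above the bar (about (215,165) in the crop). The jar and weight are in the tray and the gripper is clear, so I'll hand in.

```bash
python3 -c "
from station import manip
print(manip.sign_off())"
```

```text
the job is handed in; nothing more can be done
None
```

The tray now hangs on the latch stand's double hook, resting on the floor of the hook with the latch shut above the bar. I handed the job in at about 22 s of the 59 s.

- **Transfer:** I gripped the tab, lifted the tray 50 mm off the open hook, drew it 80 mm forward and carried it across level, without setting it down. It entered the latch hook from the front, above the prong tips.
- **Latch:** The push built up over about 20 mm, to roughly 9 N upward and up to 5 N sideways in the readings. It vanished at z = 0.196 when the latch sprung shut.
- **Floor:** The bar met the rigid floor at z = 0.1937, with about 12 N read on top of the tray's weight. The head was therefore about 17 mm lower than mid-height, which agrees with the 16.5 mm I measured from the images.
- **Last checks:** After release the force was about zero. The last picture showed the tray level, the latch fingers across the throats above the bar, the jar and weight inside, and the gripper clear. The brush was in view; I did not take a last top view to check the other things on the bench, but nothing was moved near them.

**What disagreed:** the first grasp closed on nothing. The pictures showed the fingertips about 35 mm short of the reported TCP, so I went 38 mm lower in all, and the second grasp held. Forces were read only at the end of each move, so a short peak in between could have gone unseen.

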